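# Press a sample carrier under the drag spring of a clamp slot

### The job

Load the grey sample carrier into the reader's clamp slot: with the fingertips press it down hard onto its sprung bed (behind its thumb rib is the place) and keep it pressed while you slide it forward under the bridge and the leaf spring until its nose is fully home against the end stop. Then let go, so that it stays clamped there. It is pushed only, never lifted or carried, and the things round the slot stay where they are.

Things in the scene. Friction and masses are not known exactly. Their poses are not given: they have to be found in the camera images.
- slot: Fixed aluminium clamp slot on the worktop, 236 x 86 mm. Origin: centre of its underside, at z=0; its +x is the sliding direction. Low rails along both sides, tops at z=20 mm, inner faces at y=+-32 mm. Between them a flat sprung steel bed from x=-101 to +97 mm. Rear sill: inner face x=-104, top z=19 mm.
- bridge_mid (a point): Middle of the underside of the solid bridge across the slot, at slot x=+63, z=22.5 mm. The bridge spans slot x=+55 to +71 mm; its top is at z=36 mm (screw heads to 37.6). With the bed up the carrier's nose strikes the bridge; with the bed 3.5 mm or more down it passes below.
- leaf_tip (a point): Resting tip of the steel leaf spring, 30 mm wide, that slopes down from the far side of the bridge: slot x=+95, z=17 mm. It yields upward and presses with about 1.5 to 3 N on what passes beneath.
- end_stop (a point): Middle of the inner face of the fixed end stop, slot x=+100 mm; its top is at z=22 mm. When the carrier is fully home its nose touches this face.
- bed (a joint): Depression of the sprung bed in m: 0 = up (its top 16 mm above the worktop), 0.006 = fully down (top at 10 mm). It stays level. Spring force 4 N at the start of travel, 10 N fully down. With the carrier home and let go it reads about 0.0035.
- carrier: Loose grey plastic plate, 100 (x) x 60 (y) x 10 mm, about 90 g, lying on the bed. Origin: centre of its underside; +x to its nose, along the slot's +x. Rib across its top: 5 x 54 mm, 6.5 mm high, at x=-15 mm. Top 26 mm above the worktop with the bed up, 20 mm fully down. Origin starts at slot x=-45 to -12 mm; fully home is +50 mm.
- press_pad (a point): Where to press: centre of the flat top area behind the rib, at carrier x=-34, y=0, z=10 mm. The area is 32 mm long, from the tail (x=-50) to the rib's rear face (x=-17.5 mm).
- nose (a point): Middle of the carrier's front end face (carrier x=+50, z=5 mm); it must end on the end stop.
- vial_a: Small white sample vial with a blue cap, 12 mm diameter, 35 mm tall, standing beside the slot; origin centre of its underside. Leave alone.
- vial_b: Small brown sample vial with a blue cap, 12 mm diameter, 35 mm tall, standing beside the slot; origin centre of its underside. Leave alone.
- fitting_a: Brass tube fitting, 18 mm across, 31 mm tall, standing beside the slot; origin centre of its underside. Leave alone.
- fuses: Clear box of fuses, 35 x 60 x 14 mm, beside the slot; origin centre of its underside. Leave alone.
- driver: Small screwdriver, 123 mm long, 16 mm thick, lying to the left; origin under its centre. Leave alone.
- bits: Open green case of drill bits, 104 x 155 x 24 mm, farther left; origin centre of its underside. Leave alone.
There are look-alikes about, which are no part of the job. Of the things like the carrier, leave any that is turquoise; of the rest the smaller one is meant.

How it is judged:
By the outcome, as a careful person would: the job done as asked, in the order asked, and still so for the second after the job is handed in, with the robot touching nothing.
It also fails if it takes over 32 s, if anything falls off the work surface, if the arm or the gripper's body presses on something with over 40 N, if the wrist force passes 120 N, or if a joint passes its speed limit or range.

### The arm

A 6-joint arm with a two-finger parallel gripper is mounted at the origin on a cart in front of the work surface, level with it; the furniture and walls round the work are solid. World frame = base frame: x ahead of the robot, y to its left, z up, the work surface at z = 0. Lengths are in mm, angles in rad, forces in N, time in s.
With the tool pointing down it reaches from about 325 to 875 mm from the base axis. Payload 4.4 kg.
Tool frame: the origin (TCP) lies on the centre line of the jaws, within the pads' length; the fingertips stand ahead of it and the grasp point (between the pads) lies 6 mm ahead of it (ctrl.tcp_to_tips is the z of the fingertips in the tool frame, in mm); z points along the fingers, y is the direction in which the jaws open and shut (so a half turn about z gives the same grasp; the last joint's range is limited). The gripper opens to 85 mm and grips with 20 to 120 N. Pads are 22 mm wide; open, the fingers measure 114 mm over their backs; the gripper's body (76 mm by 85 mm) begins 54 mm behind the grasp point. The pads swing forward as they close: fully open they stand 13 mm farther back than shut.
Start: joints at [0.951, 0.207, 1.542, -0, 1.393, -0.15], TCP at [260.317, 512.701, 256.282] pointing down, gripper open.
Joint ranges: [-2.73, 2.73], [-0.86, 2.22], [0.23, 2.46], [-1.11, 4.25], [0.08, 2.63], [-2.82, 2.82]. Speed limits (rad/s): [2.79, 2.79, 3.14, 3.14, 3.14, 3.14].

### API

Orientations are given as a 3x3 rotation matrix whose columns are the frame's x, y, z axes.
In Python, from plant import ctrl, sensors, optics gives the robot as it stands. Calls block until the motion is done:
- ctrl.move_ptp(position, orientation): joint-space move of the TCP to a pose.
- ctrl.move_l(position, rot=None, vel=150, threshold=None): straight line of the TCP; rot=None keeps the orientation; vel is the mean speed in mm/s. With threshold (N) it stops when the force on the tool has changed by that much, and returns True; else False.
- ctrl.set_joints(angles): joint-space move.
- ctrl.gripper_to(opening, force=None): finger opening in mm; force is the grip in N (None keeps the last); returns when the fingers have stopped.
- ctrl.hold(seconds).
- ctrl.solve_ik(position, orientation): joint angles nearest the present ones, or None.
- sensors.read_state(): the state.
- optics.grab_frame(name): name is "scene" or "top" or "wrist"; returns (picture, depth): 384x512x3 uint8, red, green, blue; 384x512 float32, mm along the optical axis (not along the pixel's ray), 0 where there is no reading.
- optics.camera_params(name): a dict with "mtx" (3x3 intrinsics, pixels), "R" (3x3) and "t" (3): a world point X has camera coordinates R X + t; the wrist camera has in their place "T_tool_cam" (4x4, takes a point from camera to tool coordinates, whose origin is the TCP and whose axes are the flange's). Camera axes: x right, y down, z forward; pixel columns grow to the right and rows downward; lengths in mm; the calibration is good to about 2 mm. A picture is of the moment at which its call begins: read the wrist's pose just before it. camera_params takes no time and is no camera call.
A pose or a line that the arm cannot do raises ctrl.MotionError and nothing moves.
- ctrl.finish_job(): hands the job in, once; it reports no verdict.
The state is a dict: "t": time; "q": joint angles; "qvel": joint speeds; "tau": joint torques, N m; "eef_pos": TCP position; "eef_rot": TCP orientation; "force": force on the tool from outside, world axes, zero at the start; "wrist_torque": the same for the moment, N m; "grip_width": finger opening in mm.
Only numpy, scipy, OpenCV 4.12 (cv2) and the standard library are available. Lean on these libraries where they do the work, as an engineer would, in place of code of your own. Each camera call takes 0.05 s, during which the arm holds its last target. There are 200 camera calls.

## Working session

There is one attempt and no reset: what is moved stays moved. The work goes in short steps, each a Python script; the robot and the scene stay as the last script left them, time stands still between calls to the robot, and variables do not carry over. Pictures are saved under pics/ and viewed, about 8 in all and at most 12, crops included, and the job is handed in when it is done.

```bash
mkdir -p pics; ls
python3 - <<'E'
from plant import ctrl,sensors,optics
import cv2,numpy as np
s=sensors.read_state();print(s['t'],s['eef_pos'],s['grip_width'],ctrl.tcp_to_tips)
for n in("scene","top"):
    im,d=optics.grab_frame(n);np.savez(f'{n}.npz',im=im,d=d)
    cv2.imwrite(f'pics/{n}0.png',cv2.resize(im[:,:,::-1],(800,600)))
    p=optics.camera_params(n);print(n,p)
E
```

```text
pics
0.0 [259.90055061 512.10229918 255.08649126] 85.52386006468977 25.0
scene {'mtx': array([[431.9368692 ,   0.        , 256.63636332],
       [  0.        , 431.9368692 , 193.34226932],
       [  0.        ,   0.        ,   1.        ]]), 'R': array([[ 0.81944041, -0.57312054, -0.00708878],
       [-0.23348299, -0.32248481, -0.91732722],
       [ 0.52345305,  0.75335011, -0.39807099]]), 't': array([-322.80884732,  232.9577497 ,  704.59732583])}
top {'mtx': array([[403.78224058,   0.        , 253.47797157],
       [  0.        , 403.78224058, 197.58322172],
       [  0.        ,   0.        ,   1.        ]]), 'R': array([[ 0.02678989, -0.99963916, -0.00196333],
       [-0.98638203, -0.02611568, -0.16238368],
       [ 0.16227381,  0.00628683, -0.98672574]]), 't': array([161.92990693, 526.0481328 , 799.28845979])}
```

View pics/scene0.png

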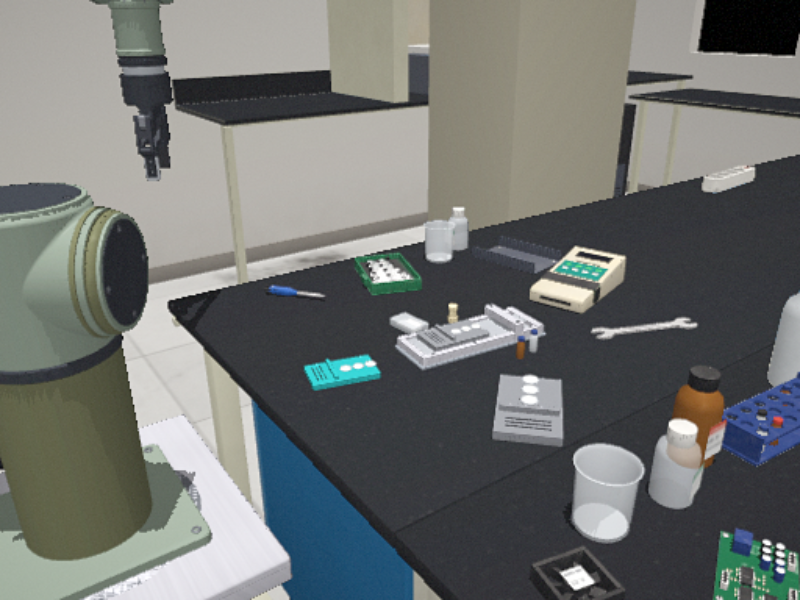

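View pics/top0.png

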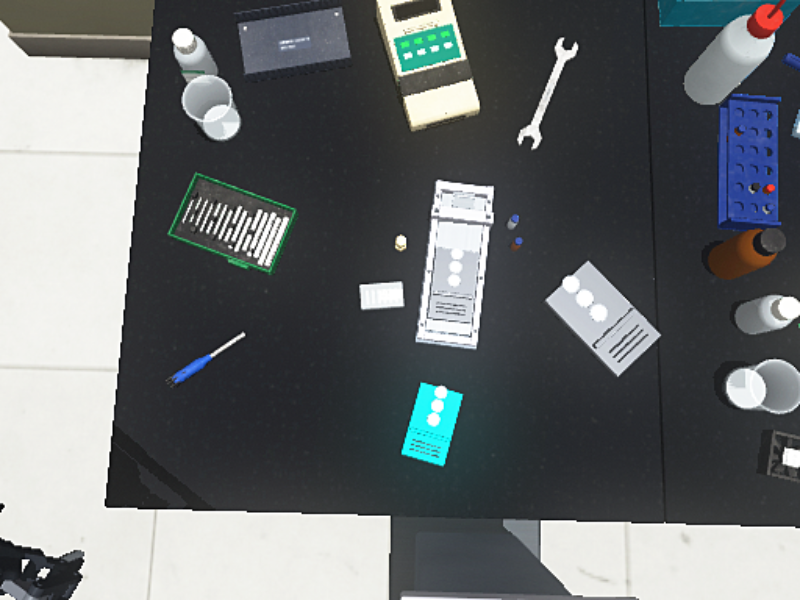

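The scene shows the grey carrier in the slot at about top(800) px (455,265), sliding direction up the picture (+x). The turquoise plate at (432,424) and the bigger grey one at (603,318) are the look-alikes. The vials stand to the right at (515,230), with the fitting (400,242) and fuses (381,295) to the left. Next I'll estimate the slot pose and go above it for a close look.

```bash
cat > h.py <<'E'
from plant import ctrl,sensors,optics
import cv2,numpy as np
def cast(uv,z,M,R,t):   # pixel -> world at height z
    r=R.T@np.linalg.inv(M)@np.array([uv[0],uv[1],1.]); c=-R.T@t
    return c+r*(z-c[2])/r[2]
def proj(X,M,R,t):
    c=M@(R@np.asarray(X,float)+t); return c[:2]/c[2]
def down(yaw):          # tool x along yaw, z down
    c,s=np.cos(yaw),np.sin(yaw); return np.array([[c,s,0],[s,-c,0],[0,0,-1.]])
def wristRt(s,T):
    Rc=s['eef_rot']@T[:3,:3]; c=s['eef_rot']@T[:3,3]+s['eef_pos']; return Rc.T,-Rc.T@c
E
python3 - <<'E'
from h import *
p=optics.camera_params('top');a=(p['mtx'],p['R'],p['t'])
P=[cast(np.array(u)*.64,20,*a) for u in [(437,181),(493,186),(476,348),(416,342)]]
P=np.array(P);print(P.round(1));c=P.mean(0)
f=P[:2].mean(0)-P[2:].mean(0);yaw=np.arctan2(f[1],f[0]);print(c,np.linalg.norm(f),yaw)
T=optics.camera_params('wrist');print(T)
tgt=np.array([c[0],c[1],20])
for y in (yaw,yaw+np.pi):
    R=down(y);Tt=T['T_tool_cam'];
    h=320
    pos=tgt+[0,0,h-20]-np.r_[(R@Tt[:3,3])[:2],0]
    # aim axis
    ax=R@Tt[:3,2];pos[:2]-=ax[:2]/-ax[2]*(h-20)
    print(y,pos,ax,ctrl.solve_ik(pos,R))
E
```

```text
[[710.6 122.9  20. ]
 [705.2  43.4  20. ]
 [474.2  66.   20. ]
 [480.2 147.7  20. ]]
[592.550609   94.9909201  20.       ] 231.9237315742733 -0.10252475188468546
{'mtx': array([[277.26988872,   0.        , 254.08994911],
       [  0.        , 277.26988872, 193.8071174 ],
       [  0.        ,   0.        ,   1.        ]]), 'T_tool_cam': array([[ 1.06583899e-03, -9.50073328e-01, -3.12024897e-01,
         8.03807532e+01],
       [ 9.99999226e-01,  8.12582697e-04,  9.41671727e-04,
         7.40777668e-02],
       [-6.41111159e-04, -3.12025659e-01,  9.50073459e-01,
        -1.17112078e+02],
       [ 0.00000000e+00,  0.00000000e+00,  0.00000000e+00,
         1.00000000e+00]])}
-0.10252475188468546 [610.63914394  93.50325774 320.        ] [-0.31048281  0.03099753 -0.95007346] [ 1.19493747e-02  2.57239751e-01  1.34896755e+00 -4.44089210e-16
  1.53538535e+00  1.68527045e+00]
3.0390679017051077 [574.46207405  96.47858247 320.        ] [ 0.31048281 -0.03099753 -0.95007346] [ 1.78666800e-02  1.80981506e-01  1.44045565e+00 -4.44089210e-16
  1.52015550e+00 -1.45040489e+00]
```

Run:
```python
from h import *
yaw=-0.1025+np.pi;R=down(yaw)
w=optics.camera_params('wrist');T=w['T_tool_cam']
h=150;ax=R@T[:3,2];o=R@T[:3,3]
camz=h+o[2]-20
pos=np.array([592.5,95,h])-np.r_[o[:2]+ax[:2]/-ax[2]*camz,0]
print(pos)
ctrl.move_ptp(pos,R);ctrl.gripper_to(0,40);ctrl.hold(.2)
s=sensors.read_state();im,d=optics.grab_frame('wrist')
Rw,tw=wristRt(s,T);print(s['t'],s['eef_pos'],s['grip_width'],s['force'])
np.savez('w1.npz',im=im,d=d,M=w['mtx'],R=Rw,t=tw)
big=cv2.resize(im[:,:,::-1],(800,600),interpolation=cv2.INTER_CUBIC)
cv2.imwrite('pics/w1.png',big)
```

```text
[591.69517736  94.76209673 150.        ]
3.0333 [591.71516187  94.72624033 150.00074747] 0.05268662321585399 [-0.21741331 -0.40257843  0.52407132]
```

View pics/w1.png

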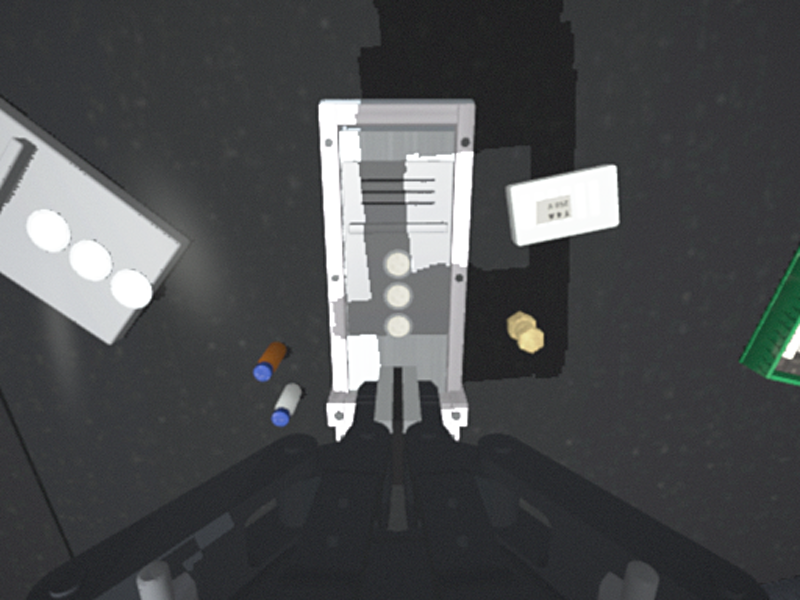

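Run:
```python
from h import *
f=np.load('w1.npz');a=(f['M'],f['R'],f['t'])
def c(u,z): return cast((np.array(u)+.5)*.64-.5,z,*a).round(1)
for n,u,z in [('rearL',(319,101),19.5),('rearR',(475,101),19.5),('railL',(329,390),20),('railR',(464,390),20),
 ('ribL',(349,224),32.5),('ribR',(447,224),32.5),('tailL',(342,161),26),('tailR',(453,161),26),('noseL',(346,335),26),('noseR',(449,335),26),
 ('bridgeL',(328,403),36),('bridgeR',(467,403),36)]: print(n,c(u,z))
d=f['d'];
for v in (161,190,215,225,228,232,300,330,340): 
  u=[(x+.5)*.64-.5 for x in (398,v)];i=int(round(u[1]));j=int(round(u[0]));z=d[i,j]
  X=f['R'].T@(np.linalg.inv(f['M'])@[j,i,1]*z-f['t']);print(v,X.round(1))
im=f['im'][60:275,200:315,::-1];cv2.imwrite('pics/w1c.png',cv2.resize(im,None,fx=2.75,fy=2.75,interpolation=cv2.INTER_CUBIC))
```

```text
rearL [478.2  65.6  19.5]
rearR [486.4 146.5  19.5]
railL [646.5  45.3  20. ]
railR [655.4 131.7  20. ]
ribL [541.3  74.1  32.5]
ribR [546.6 126.5  32.5]
tailL [508.9  74.1  26. ]
tailR [514.9 132.5  26. ]
noseL [607.5  62.5  26. ]
noseR [613.8 124.   26. ]
bridgeL [646.6  47.1  36. ]
bridgeR [655.1 131.1  36. ]
161 [512.1 103.9  25.2]
190 [526.5 102.5  24.6]
215 [539.6 101.1  25.9]
225 [544.8 100.6  31.5]
228 [546.4 100.4  32.1]
232 [548.  100.3  32.5]
300 [589.2  96.1  25.2]
330 [607.7  94.3  25.4]
340 [617.9  93.3  15.6]
```

View pics/w1c.png

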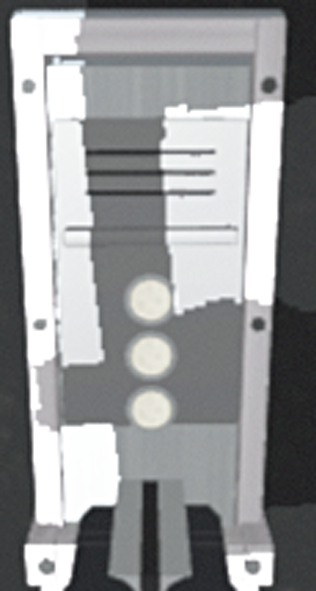

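Close view (800 px scale): the carrier's tail edge is at row 161, its rib at row 224 and its nose at row 335. It agrees with depth: carrier centre about (561.3, 98.4), slot yaw about -0.100, slot x about -37. Next I press just behind the rib.

Run:
```python
from h import *
yaw=-0.1;R=down(yaw+np.pi);e=np.array([np.cos(yaw),np.sin(yaw),0])
p=np.array([561.3,98.4,0])-31*e
z=lambda h:p+[0,0,h]
def rep(m):
    s=sensors.read_state();print(m,round(s['t'],2),s['eef_pos'].round(2),s['force'].round(1))
ctrl.move_ptp(z(75),R);ctrl.hold(.2);rep('above')
print(ctrl.move_l(z(52.5),vel=60,threshold=3));rep('near')
print(ctrl.move_l(z(40),vel=12,threshold=22));rep('press');ctrl.hold(.3);rep('held')
```

```text
above 3.76 [533.2  101.4   76.95] [-0.1  0.7 -0.2]
False
near 4.28 [529.99 101.46  51.88] [-0.8  0.3 -0.3]
True
press 5.04 [530.74 101.54  45.3 ] [-2.  -0.1  7.9]
held 5.34 [530.72 101.53  45.38] [-1.5 -1.   8.5]
```

Run:
```python
from h import *
def rep(m):
    s=sensors.read_state();print(m,round(s['t'],2),s['eef_pos'].round(2),s['force'].round(1));return s
s=rep('0');p=s['eef_pos']
for dz in (.7,1.2,1.7,2.2,2.7,3.2,3.7):
    ctrl.move_l(p-[0,0,dz],vel=6);ctrl.hold(.15);s=rep(dz)
    if s['force'][2]>24:break
im,d=optics.grab_frame('scene')
cv2.imwrite('pics/s1.png',cv2.resize(im[170:250,240:360,::-1],None,fx=5,fy=5,interpolation=cv2.INTER_CUBIC))
```

```text
0 5.34 [530.72 101.53  45.38] [-1.5 -1.   8.5]
0.7 5.78 [530.79 101.53  45.48] [-2.4  0.3  7.9]
1.2 6.17 [530.82 101.54  45.05] [-3.6 -0.   8.4]
1.7 6.58 [530.79 101.54  44.96] [-3.9 -0.8 11.1]
2.2 6.97 [530.82 101.58  44.94] [-5.5 -0.3 14.8]
2.7 7.38 [530.81 101.55  44.86] [-6.8  0.  17.9]
3.2 7.78 [530.85 101.57  44.84] [-8.2 -0.1 20. ]
3.7 8.18 [530.85 101.58  44.78] [-9.  -1.3 22. ]
```

View pics/s1.png

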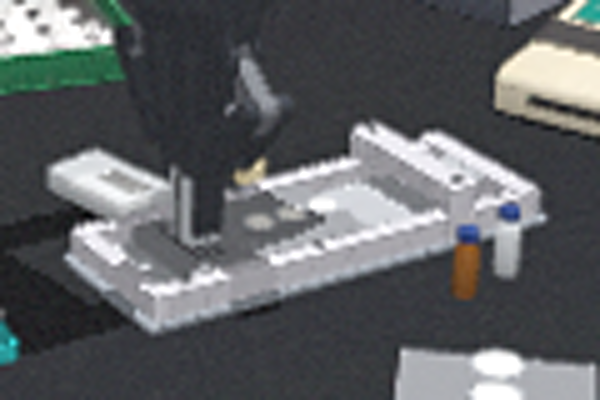

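Fingertips stand just behind the rib and the carrier is down flush with the rails (bed bottomed, 22 N). Now I slide it.

Run:
```python
from h import *
def rep(m):
    s=sensors.read_state();print(m,round(s['t'],2),s['eef_pos'].round(2),s['force'].round(1));return s
e=np.array([np.cos(-.1),np.sin(-.1),0])
p=np.array([530.72,101.53,41.6])
for k in (10,20,32):
    ctrl.move_l(p+k*e,vel=30);s=rep(k)
    if not 12<s['force'][2]<40 or np.hypot(*s['force'][:2])>30:print('stop');break
im,d=optics.grab_frame('scene')
cv2.imwrite('pics/s2.png',cv2.resize(im[170:250,240:360,::-1],None,fx=5,fy=5,interpolation=cv2.INTER_CUBIC))
```

```text
10 8.71 [537.7  101.28  44.69] [-16.3   1.6  31.9]
20 9.19 [548.17 100.43  44.77] [-15.5   1.2  29.6]
32 9.74 [560.29  99.29  44.82] [-14.7   1.5  29.3]
```

View pics/s2.png

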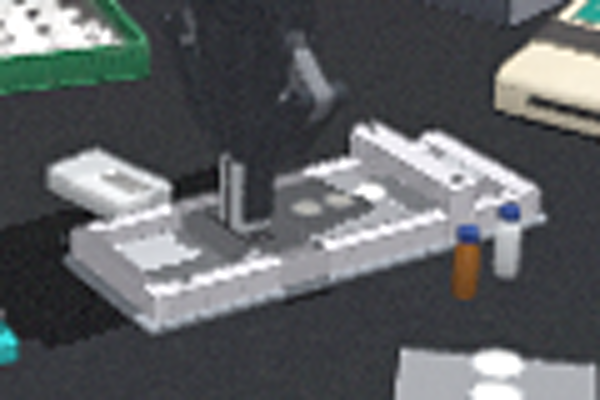

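The carrier slides with the tips and stays flush. I continue under the bridge, watching the force for the end stop.

Run:
```python
from h import *
def rep(m):
    s=sensors.read_state();print(m,round(s['t'],2),s['eef_pos'].round(2),s['force'].round(1));return s
e=np.array([np.cos(-.1),np.sin(-.1),0])
p=np.array([530.72,101.53,41.6])
for k in (44,54,64,74,80,84,86,88,90,92,94,96,98):
    ctrl.move_l(p+k*e,vel=25);s=rep(k)
    if not 10<s['force'][2]<45 or s['force'][:2]@e[:2]<-30:print('stop');break
im,d=optics.grab_frame('scene')
cv2.imwrite('pics/s3.png',cv2.resize(im[170:250,240:360,::-1],None,fx=5,fy=5,interpolation=cv2.INTER_CUBIC))
```

```text
44 10.43 [572.15  98.13  44.83] [-15.4   1.3  29.1]
54 10.97 [582.49  97.09  44.88] [-13.5   1.5  26.4]
64 11.53 [592.64  96.07  44.92] [-12.7   1.3  25.6]
74 12.07 [602.76  95.04  44.88] [-13.3   0.6  23.4]
80 12.47 [606.96  94.63  44.83] [-17.6   1.7  27.8]
84 12.78 [610.23  94.34  44.85] [-19.2   2.5  29.7]
86 13.03 [612.07  94.18  44.82] [-18.6   1.5  28.6]
88 13.28 [614.62  93.96  44.84] [-17.    1.5  28.4]
90 13.53 [617.95  93.59  44.87] [-14.4   2.2  25.2]
92 13.78 [618.9   93.52  44.82] [-16.9   1.5  27.2]
94 14.03 [619.04  93.52  44.79] [-21.6   2.1  31. ]
96 14.28 [619.2   93.5   44.77] [-26.2   2.3  36.2]
98 14.53 [619.39  93.5   44.77] [-29.9   2.3  39.6]
stop
```

View pics/s3.png

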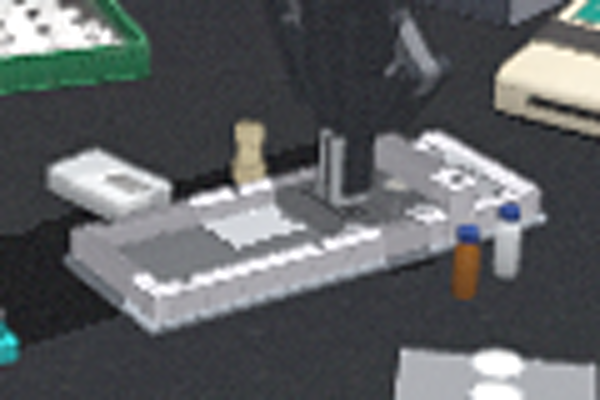

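At k of about 92 the travel stopped and the force rose, so it is at the end stop (total travel 88 mm, as expected). I ease the forward force and lift straight up.

Run:
```python
from h import *
def rep(m):
    s=sensors.read_state();print(m,round(s['t'],2),s['eef_pos'].round(2),s['force'].round(1));return s
e=np.array([np.cos(-.1),np.sin(-.1),0])
p=np.array([530.72,101.53,0])
ctrl.move_l(p+93*e+[0,0,41.6],vel=20);rep('ease')
q=p+91*e
for z in (43,45,47,49): ctrl.move_l(q+[0,0,z],vel=20);rep(z)
ctrl.move_l(q-1*e+[0,0,90],vel=80);rep('up')
# look back at it
w=optics.camera_params('wrist');T=w['T_tool_cam'];R=down(np.pi-.1)
ctrl.move_l(q+[-20,2,150],vel=120);ctrl.hold(.2)
s=rep('view');im,d=optics.grab_frame('wrist');Rw,tw=wristRt(s,T)
np.savez('w2.npz',im=im,d=d,M=w['mtx'],R=Rw,t=tw)
cv2.imwrite('pics/w2.png',cv2.resize(im[:,:,::-1],(800,600),interpolation=cv2.INTER_CUBIC))
```

```text
ease 14.97 [618.98  93.51  44.82] [-18.2   2.5  28.2]
43 15.25 [618.81  93.49  44.95] [-12.2   2.5  18. ]
45 15.5 [618.79  93.5   45.07] [-7.2  2.4  8.5]
47 15.75 [618.78  93.48  46.44] [-6.   2.2  5.3]
49 16.0 [618.75  93.3   47.59] [-5.5  2.9  1.1]
up 16.67 [620.59  92.43  90.57] [-0.2 -0.6  0.2]
view 17.54 [600.63  94.39 148.69] [0.5 0.3 0.6]
```

View pics/w2.png

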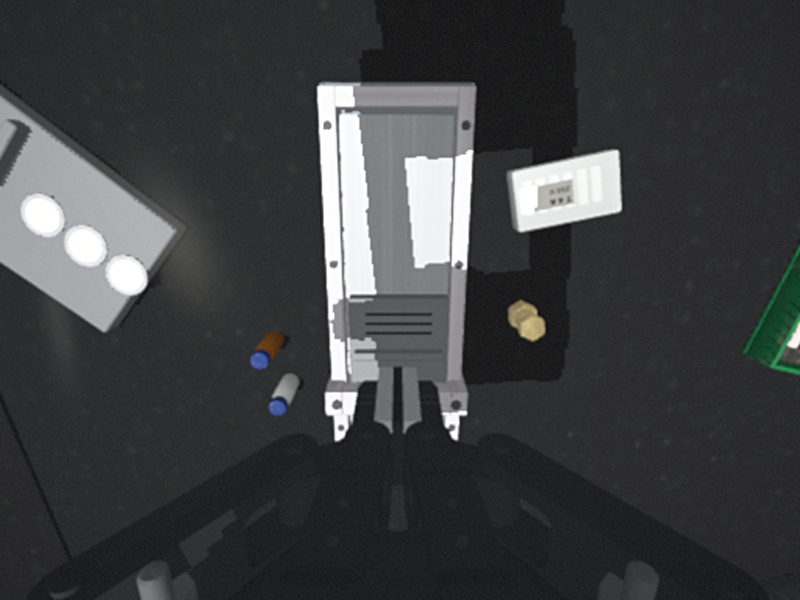

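Tail edge is now at row 296, rear slot edge at row 84, and the surroundings are unmoved. I measure it, and look at the nose end from farther back.

Run:
```python
from h import *
f=np.load('w2.npz');a=(f['M'],f['R'],f['t']);e=np.array([np.cos(-.1),np.sin(-.1),0])
c=lambda u,z: cast((np.array(u)+.5)*.64-.5,z,*a)
r=c((397,84),19);t=c((397,296),22.5);b=c((397,382),36)
print('tail slot x',(t-r)@e-118,'bridge rear',(c((397,382),36)-r)@e-118)
i=int(325*.64);j=int(397*.64)
for v in (200,270,310,325,340):
  i=int(v*.64);z=f['d'][i,j];print(v,(f['R'].T@(np.linalg.inv(f['M'])@[j,i,1]*z-f['t'])).round(1))
ctrl.move_l(np.array([480,106,170.]),vel=180);ctrl.hold(.15)
w=optics.camera_params('wrist');s=sensors.read_state();im,d=optics.grab_frame('top')
print(s['t'])
cv2.imwrite('pics/t2.png',cv2.resize(im[90:240,220:360,::-1],None,fx=4,fy=4,interpolation=cv2.INTER_CUBIC))
```

```text
tail slot x -4.862062093283271 bridge rear 44.370178934433426
200 [541.6 100.5  11.5]
270 [581.8  96.5  11.8]
310 [604.   94.3  22.1]
325 [613.8  93.3  22.2]
340 [622.7  92.4  22.8]
18.575
```

View pics/t2.png

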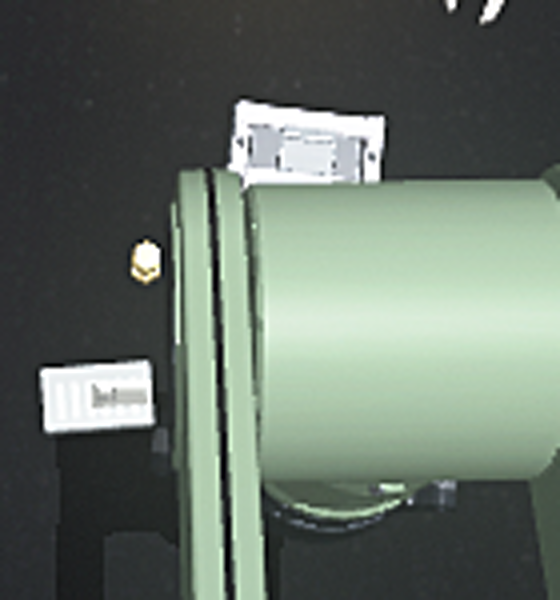

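Depth puts the carrier top at 22.3 mm and the bed at about 12, so it's clamped (~3.5–4 mm). The tail x estimate is rough, so I look at the nose directly with the wrist camera.

Run:
```python
from h import *
ctrl.move_l(np.array([705,84,130.]),vel=200);ctrl.hold(.2)
w=optics.camera_params('wrist');T=w['T_tool_cam'];s=sensors.read_state();im,d=optics.grab_frame('wrist');Rw,tw=wristRt(s,T)
print(s['t'],s['eef_pos'],s['force'])
np.savez('w3.npz',im=im,d=d,M=w['mtx'],R=Rw,t=tw)
cv2.imwrite('pics/w3.png',cv2.resize(im[40:250,180:330,::-1],None,fx=2.85,fy=2.85,interpolation=cv2.INTER_CUBIC))
```

```text
20.125 [704.5559712   84.23212831 130.46071151] [-0.49195458 -0.05873721  0.28306376]
```

View pics/w3.png

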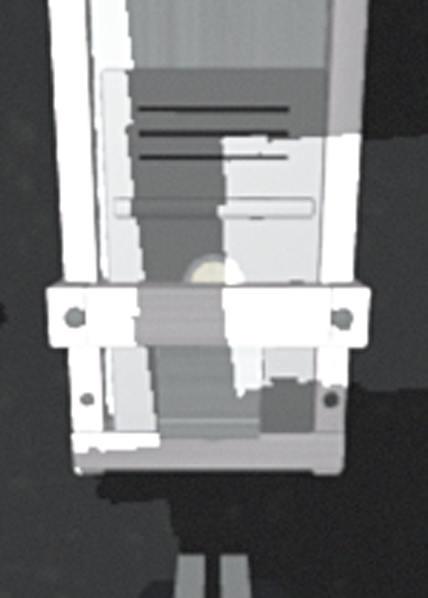

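Run:
```python
from h import *
f=np.load('w3.npz');a=(f['M'],f['R'],f['t']);e=np.array([np.cos(-.1),np.sin(-.1),0])
c=lambda u,z:cast((np.array(u)+.5)/2.85-.5+[180,40],z,*a)
t=c((214,68),22.5);b=c((214,284),36);s=c((214,432),22)
print('tail->stop',(s-t)@e,'bridge->stop (45)',(s-b)@e,'tail->bridge (55)',(b-t)@e)
for v in range(385,470,6):
  i=round((v+.5)/2.85-.5)+40;j=round(290.5/2.85-.5)+180;z=f['d'][i,j];X=f['R'].T@(np.linalg.inv(f['M'])@[j,i,1]*z-f['t']);print(v,round((X-t)@e,1),X[2].round(1))
im=f['im'][170:208,200:305,::-1];cv2.imwrite('pics/w3c.png',cv2.resize(im,None,fx=7,fy=7,interpolation=cv2.INTER_CUBIC))
```

```text
tail->stop 99.3957241598713 bridge->stop (45) 45.54725871645815 tail->bridge (55) 53.848465443413154
385 85.1 21.9
391 86.7 22.4
397 88.8 20.9
403 90.3 22.1
409 92.3 21.2
415 93.9 21.8
421 95.5 22.1
427 98.0 22.7
433 100.5 20.4
439 101.9 21.8
445 103.6 22.0
451 105.5 21.7
457 107.6 20.9
463 109.1 21.9
469 111.6 20.1
```

View pics/w3c.png

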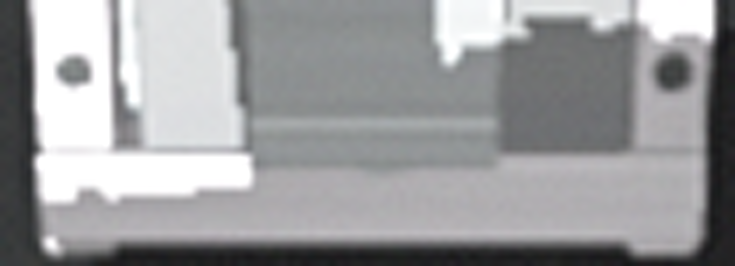

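The carrier reaches the stop edge with no visible gap. Tail to stop measures 99.4 mm against 100, and the surface is continuous at about 22 mm. The robot is clear of everything, so I hand in.

Run:
```python
from h import *
ctrl.finish_job();print(sensors.read_state()['t'])
```

```text
the job is handed in; nothing more can be done
the job is handed in; nothing more can be done
```

The carrier is clamped in the slot with its nose on the end stop, and the job is handed in. It took about 20 s of the 32 s allowed.

I pressed the carrier down behind its rib with the shut fingertips until the bed bottomed, at about 22 N. Keeping it pressed at 23–40 N, I slid it about 88 mm under the bridge and leaf. It then stopped hard and the push force rose to about 30 N. I eased off and lifted straight up.

**Last checks:**
- **Home:** the close-up shows no gap at the nose. Tail to end stop measures 99.4 mm against the nominal 100.
- **Clamped:** the carrier's top sits at about 22 mm, where the clamped height should be 22.5, so the bed is roughly 3.5–4 mm down.
- **Surroundings:** the vials, fitting and fuse box looked unmoved. I did not look at the driver or the drill-bit case up close afterwards, but the arm did not work near them.
- **Robot:** it is clear of everything, and the tool force reads about 0.

**One disagreement:** an earlier, rougher estimate measured from the slot's rear edge put the tail about 5 mm short of home. It also put the bridge about 11 mm off its known position, so I discounted it in favour of the close-up of the nose.

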